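# Lay out the pad-gluing station

### The job

Lay out the bench for gluing saxophone pads: set the brass pad cup in the middle of the steel block and stand the dark weight centrally on top of it, and set the silver pad cup in the middle of the red felt, both with their pads still facing up. Stand the glue bottle midway between the steel block and the red felt, on the straight line joining them, and stand the shellac jar behind the steel block: squarely behind the middle of its far face, on the side away from the robot, a finger's width clear of it. Leave the mouthpiece, the oil bottle and the green tin where they stand.

Things in the scene. Friction and masses are not known exactly. Their poses are not given: they have to be found in the camera images.
- brass_cup: Saxophone pad cup: a low round disc, 50 mm across and 11 mm high, brass-coloured rim (its lower 9 mm, full 50 mm wide) with a tan leather pad 44 mm across on top and a small brass dot in the middle. 45 g, loose. Origin: centre of the underside; z up towards the pad face; yaw means nothing.
- nickel_cup: Second pad cup of the same shape and size (50 mm across, 11 mm high, rim 9 mm high, 45 g, loose), but with a silver rim and a near-black pad with a silver dot. Origin: centre of the underside; z up towards the pad face; yaw means nothing.
- weight: Dark steel pressing weight, loose, about 360 g (varies): a plain cylinder 38 mm across and 34 mm high, then a narrow neck and a small knob 20 mm across from 44 to 52 mm, total height 52 mm. Stands upright on its flat base. Origin: centre of the underside, z up.
- glue_bottle: Small round glue bottle standing upright, loose, 60 g (varies): white body 34 mm across and 50 mm high with a yellow band, red tapering nozzle on top, total height 72 mm. Origin: centre of the underside, z up; round, so its yaw means nothing.
- shellac_jar: Low round shellac jar standing upright, loose, 90 g (varies): amber glass 42 mm across up to 28 mm, orange screw cap 44 mm across from 28 to 40 mm, total height 40 mm. Origin: centre of the underside, z up; round, so its yaw means nothing.
- block: Fixed bright steel bench block, 64 x 64 mm square and 25 mm high, flat top. Origin: centre of the underside. Its x axis points to its far side (away from the robot, +x, within 0.25 rad), its y axis to its left; its yaw varies from start to start. The red felt lies 210 to 230 mm from it, centre to centre, straight off either its left or its right side (along its own +y or -y axis).
- felt: Fixed red felt round, 80 mm across and 4 mm high, flat, bare. Origin: centre of the underside. It may be on the left or on the right of the steel block.
- mouthpiece: Bystander, to be left alone: brass cornet mouthpiece standing rim down, 27 mm across at the bottom, tapering to a 10 mm shank, 68 mm high, loose. Origin: centre of the underside, z up.
- oil_bottle: Bystander, to be left alone: small blue valve-oil bottle with a black cap, 28 mm across, 64 mm high, standing, loose. Origin: centre of the underside, z up.
- tin: Bystander, to be left alone: low round green tin, 44 mm across, 18 mm high, loose. Origin: centre of the underside, z up.
Mind the look-alikes: they are no part of the job. What is shaped like the glue_bottle but pink, purple or turquoise is not meant.

How it is judged:
On the way, in this order (a step that is already met when the one before it is completed fails the run):
1. the brass pad cup lies in the middle of the steel block (horizontal distance between brass_cup and block below 0.012 m and z of brass_cup in the frame of block between 0.022 and 0.028 m and angle between brass_cup's own z axis and vertical below 0.1 rad), for 0.2 s.
2. the weight stands on the brass pad cup, on the block (all of step 1 and horizontal distance between weight and brass_cup below 0.01 m and z of weight in the frame of brass_cup between 0.008 and 0.014 m and angle between weight's own z axis and vertical below 0.1 rad), for 0.2 s.
At the end, for the whole second after the job is handed in: All upright, released, at rest: brass cup within 12 mm of block centre, weight within 10 mm of cup centre, silver cup within 15 mm of felt centre; bottle within 18 mm of the block-felt line, under 127 mm from each; jar behind block, centre 58 to 92 mm back, within 18 mm sideways (all of step 2 and horizontal distance between nickel_cup and felt below 0.015 m and z of nickel_cup in the frame of felt between 0.002 and 0.007 m and angle between each of nickel_cup, glue_bottle, shellac_jar's own z axis and vertical below 0.1 rad and x of glue_bottle in the frame of block between -0.018 and 0.018 m and horizontal distance between glue_bottle and block below 0.127 m and horizontal distance between glue_bottle and felt below 0.127 m and height (world z) of each of glue_bottle, shellac_jar below 0.004 m and x of shellac_jar in the frame of block between 0.058 and 0.092 m and y of shellac_jar in the frame of block between -0.018 and 0.018 m and linear speed of each of brass_cup, nickel_cup, weight, glue_bottle, shellac_jar below 0.02 m/s); the robot touches nothing.
It fails at once if the mouthpiece is moved more than 25 mm or tipped over (distance of mouthpiece from where it was at the start of the episode above 0.025 m or angle between mouthpiece's own z axis and vertical above 0.6 rad).
It fails at once if the oil bottle is moved more than 25 mm or tipped over (distance of oil_bottle from where it was at the start of the episode above 0.025 m or angle between oil_bottle's own z axis and vertical above 0.6 rad).
It fails at once if the tin is moved more than 25 mm or tipped over (distance of tin from where it was at the start of the episode above 0.025 m or angle between tin's own z axis and vertical above 0.6 rad).
It also fails if it takes over 112 s, if anything falls off the work surface, if the arm or the gripper's body presses on something with over 40 N, if the wrist force passes 120 N, or if a joint passes its speed limit or range.

### The arm

A 6-joint arm with a two-finger parallel gripper is mounted at the origin on the work surface. World frame = base frame: x ahead of the robot, y to its left, z up, the work surface at z = 0. Lengths are in m, angles in rad, forces in N, time in s.
With the tool pointing down it reaches from about 0.35 to 0.975 m from the base axis. Payload 4.9 kg.
Tool frame: the origin (TCP) lies on the centre line of the jaws, within the pads' length; the fingertips stand 8 mm ahead of it and the grasp point (between the pads) lies 11 mm behind it; z points along the fingers, y is the direction in which the jaws open and shut (so a half turn about z gives the same grasp; the last joint's range is limited). The gripper opens to 85 mm and grips with 20 to 120 N. Pads are 22 mm wide; open, the fingers measure 114 mm over their backs; the gripper's body (76 mm by 85 mm) begins 54 mm behind the grasp point. The pads swing forward as they close: fully open they stand 13 mm farther back than shut.
Start: joints at [-1.429, 0.053, 1.613, -0, 1.476, -0.119], TCP at [0.161, -0.604, 0.239] pointing down, gripper open.
Joint ranges: [-3.01, 3.01], [-1.01, 2.22], [0.06, 2.58], [-1.02, 4.17], [0.09, 2.62], [-3.14, 3.14]. Speed limits (rad/s): [2.57, 2.57, 3.14, 3.14, 3.14, 3.14].

### API

Orientations are given as a rotation vector (axis times angle).
In Python, from station import get_obs, get_image, calibration, finish_job gives the robot as it stands. The module is installed in compiled form; this text tells all that it offers.
- The arm moves only by the shell command python3 -m jog 'ROWS' [FORCE]. ROWS is JSON, a list of rows, each a list of 7 numbers: the shift along the tool's x, y, z in cm, then the turn, a rotation vector about the tool's x, y, z in rad, then the closure in counts, from 0 (fully open) to 255 (shut). In form: [[dx, dy, dz, ax, ay, az, jaw], ...]. A call has 1 to 8 rows; each row is the pose to reach, as a shift and turn from the pose measured when the call began, along the tool's axes at that moment; what a row does not reach only later rows make up. A row lasts 1/12 s, in which the tool goes at most 41.7 mm and 7.16 degrees, less where a joint would pass 70% of its speed; a pose out of reach is approached as far as the arm can. A call with a gripper value outside its range is refused whole. The fingers move at their own pace and stop on an object; FORCE is the grip in N (left out, the last holds). Time passes only in rows, so rows that repeat a pose let the fingers close. It gives the time, the measured TCP pose, the force and the opening at its end, in the units of the state.
- get_obs(): the state, without advancing time (a new reading comes with each control period).
- get_image(name): name is "side" or "top" or "wrist"; returns the picture (420x560x3 uint8, red, green, blue); there is no depth.
- calibration(name): a dict with "vfov" (degrees; the focal length in pixels is half the picture's height over the tangent of half this angle, whatever the lens; pixels are square), "cx", "cy" (the principal point, pixels), "R" (3x3) and "t" (3): a world point X has camera coordinates R X + t. Camera axes: x right, y down, z forward; pixel columns grow to the right and rows downward; lengths in m; the calibration is good to about 2 mm. A picture is of the moment at which its call begins: read the wrist's pose just before it. calibration takes no time and is no camera call; for the wrist camera it gives the pose at the moment of the call.
- finish_job(): hands the job in, once; it reports no verdict.
The state is a dict: "t": time; "q": joint angles; "dq": joint speeds; "effort": joint torques, N m; "tool_pos": TCP position; "tool_rot": TCP orientation; "contact_force": force on the tool from outside, world axes, zero at the start; "wrist_torque": the same for the moment, N m; "opening": finger opening in m.
Only numpy, scipy, OpenCV 4.12 (cv2) and the standard library are available. Lean on these libraries where they do the work, as an engineer would, in place of code of your own. Each camera call takes 0.05 s, during which the arm holds its last target. There are 200 camera calls.

## Working session

There is one attempt and no reset: what is moved stays moved. The work goes in short steps, Python scripts to look and compute and a shell command to move; the robot and the scene stay as the last step left them, time stands still between calls to the robot, and variables do not carry over. Pictures are saved under pics/ and viewed, about 12 in all and at most 16, crops included, and the job is handed in when it is done.

```bash
mkdir -p pics; python3 - <<'E'
from station import *
import cv2
for n in ("top","side"):
    im=get_image(n); cv2.imwrite(f"pics/{n}0.png",im[:,:,::-1]); c=calibration(n); print(n,c)
o=get_obs(); print(o)
E
```

```text
top {'vfov': 56.302760975901634, 'cx': 285.90608085031306, 'cy': 211.7226014597066, 'R': array([[ 0.02848207, -0.99910352, -0.03131969],
       [-0.98443016, -0.0225993 , -0.17431732],
       [ 0.17345324,  0.03579697, -0.98419132]]), 't': array([-0.00190081,  0.55374231,  0.80187871])}
side {'vfov': 57.93887686206239, 'cx': 278.7780654895012, 'cy': 205.1282992043843, 'R': array([[-0.85580634, -0.5171597 , -0.01188904],
       [-0.26882295,  0.46425465, -0.84392052],
       [ 0.44196122, -0.71903649, -0.53633647]]), 't': array([0.47106588, 0.16377267, 0.59626143])}
{'t': 0.1, 'q': array([-1.42903767e+00,  5.33328102e-02,  1.61416647e+00, -2.99819359e-05,
        1.47598846e+00, -1.19021296e-01]), 'dq': array([-0.0010725 , -0.00012944, -0.00484268,  0.00074448, -0.00070922,
       -0.00010049]), 'effort': array([ 7.32420413e-04, -3.94904208e+01, -3.71364284e+01, -2.98830605e-05,
        3.95146708e-03, -6.06618968e-06]), 'tool_pos': array([ 0.16104769, -0.60332465,  0.23815408]), 'tool_rot': array([-3.11304538e+00, -4.08230564e-01,  8.06694428e-05]), 'contact_force': array([-0.50377252,  0.06808462, -0.27000776]), 'wrist_torque': array([ 0.01190403, -0.03409838, -0.01186004]), 'opening': 0.08587000973306441}
```

View pics/top0.png

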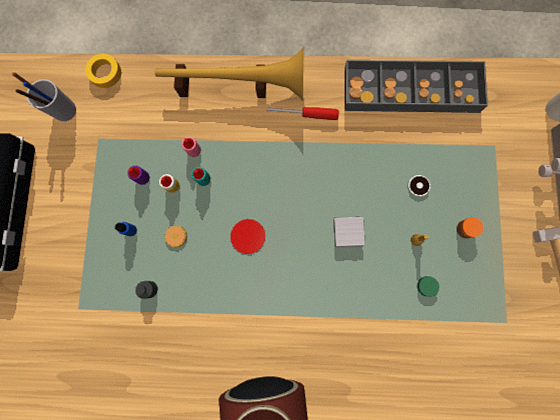

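View pics/side0.png

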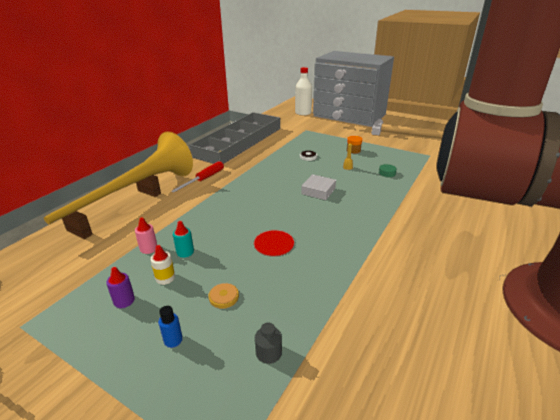

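The top view shows the brass cup at (175,236), the silver cup at (419,185), the weight at (147,290) and the shellac jar at (471,227). The block is at (349,231), with the felt to its left at (248,236). The bystanders are the mouthpiece (418,239), oil bottle (125,229) and tin (428,287).

There are four bottle candidates: pink (191,147), purple (138,175), white (169,183) and turquoise (201,177). Only the white one with a yellow band fits the description, so I'll confirm it in a crop.

```bash
cat > h.py <<'E'
import numpy as np, cv2
from station import *
from scipy.spatial.transform import Rotation as Ro
def ray(c,u,v,H=420):
    f=H/2/np.tan(np.radians(c["vfov"])/2)
    d=np.array([(u-c["cx"])/f,(v-c["cy"])/f,1.]); R=np.array(c["R"]); 
    return -R.T@c["t"], R.T@d
def onz(c,u,v,z):
    o,d=ray(c,u,v); return o+d*(z-o[2])/d[2]
def proj(c,X):
    f=210/np.tan(np.radians(c["vfov"])/2); p=np.array(c["R"])@X+c["t"]; return np.array([c["cx"]+f*p[0]/p[2],c["cy"]+f*p[1]/p[2]])
def blob(im,lo,hi,roi):
    x0,y0,x1,y1=roi; h=cv2.cvtColor(im[y0:y1,x0:x1],cv2.COLOR_RGB2HSV); m=cv2.inRange(h,np.array(lo),np.array(hi))
    n,l,s,ce=cv2.connectedComponentsWithStats(m); 
    if n<2: return None
    i=1+np.argmax(s[1:,4]); return ce[i][0]+x0,ce[i][1]+y0,s[i,4],s[i,2],s[i,3]
def tool(dx=None):
    o=get_obs(); return o["tool_pos"],Ro.from_rotvec(o["tool_rot"]).as_matrix(),o
E
python3 - <<'E'
from h import *
im=cv2.imread("pics/top0.png")[:,:,::-1].copy(); si=cv2.imread("pics/side0.png")[:,:,::-1].copy()
a=cv2.resize(im[125:205,110:220],(400,291),interpolation=cv2.INTER_CUBIC); b=cv2.resize(si[205:315,95:205],(291,291),interpolation=cv2.INTER_CUBIC)
cv2.imwrite("pics/crop.png",np.hstack([a,b])[:,:,::-1])
c=calibration("top")
for n,lo,hi,roi,z in [("felt",(0,150,80),(6,255,255),(220,210,275,260),.004),("block",(0,0,140),(180,40,255),(325,205,372,252),.025),
 ("brass",(8,80,60),(25,255,255),(155,215,195,255),.010),("nickeldark",(0,0,0),(180,255,70),(400,165,440,205),.011),("jarcap",(5,180,80),(18,255,255),(450,205,490,250),.040),
 ("weight",(0,0,0),(180,110,75),(130,275,165,305),.03),("tin",(60,100,30),(90,255,255),(410,270,445,305),.018),("glueWhiteTop",(0,0,150),(180,60,255),(155,168,183,200),.05),("gluered",(0,150,60),(6,255,255),(155,170,180,200),.06),("oilblue",(100,150,30),(125,255,255),(105,210,145,245),.03),("mouth",(10,100,40),(28,255,255),(405,230,432,248),.05)]:
    b=blob(im,lo,hi,roi); print(n,np.round(b,1),onz(c,b[0],b[1],z).round(4) if b else None)
h=cv2.cvtColor(im,cv2.COLOR_RGB2HSV); m=cv2.inRange(h[205:252,325:372],np.array((0,0,140)),np.array((180,40,255)))
cn=max(cv2.findContours(m,0,1)[0],key=cv2.contourArea); 
P=np.array([onz(c,p[0]+325,p[1]+205,.025)[:2] for p in cn[:,0]],np.float32); r=cv2.minAreaRect(P); print(r)
E
```

```text
felt [247.5 236.  941.   34.   35. ] [0.5036 0.0994 0.004 ]
block [ 348.2  226.1 1955.    47.    47. ] [ 0.5288 -0.1249  0.025 ]
brass [175.2 235.9 394.   23.   23. ] [0.4992 0.2627 0.01  ]
nickeldark [419.2 185.3 219.   19.   18. ] [ 0.6279 -0.2869  0.011 ]
jarcap [471.4 226.9 350.   22.   20. ] [ 0.5313 -0.3858  0.04  ]
weight [146.2 289.5 309.   22.   18. ] [0.3792 0.3105 0.03  ]
tin [428.  286.1 323.   21.   19. ] [ 0.4037 -0.2967  0.018 ]
glueWhiteTop [167.  180.5 280.   28.   32. ] [0.6175 0.2779 0.05  ]
gluered [165.8 181.   81.   11.   11. ] [0.6139 0.277  0.06  ]
oilblue [128.4 229.4 143.   19.   14. ] [0.5089 0.3626 0.03  ]
mouth [418.2 239.  145.   17.   12. ] [ 0.5013 -0.2691  0.05  ]
((0.5249778628349304, -0.12495103478431702), (0.10342460125684738, 0.10182920098304749), 0.6401808857917786)
```

View pics/crop.png

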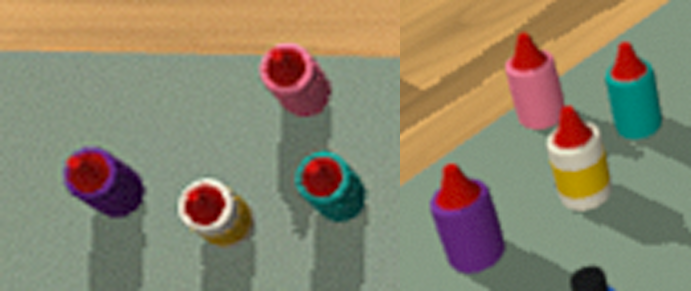

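The crop confirms it: the white body with a yellow band is the glue bottle. Pink, purple and turquoise are look-alikes. Next I'll refine the block and felt and work out the moves.

```bash
cat >> h.py <<'E'
def d(x,y,z):
    p,R,o=tool(); print("pos",p.round(4),"jaw-axis yaw",round(float(np.arctan2(R[1,1],R[0,1])),3),"tilt",R[:,2].round(3),"open",round(o["opening"],4),"t",round(o["t"],2)); print("cm",(R.T@(np.array([x,y,z])-p)*100).round(2))
E
python3 - <<'E'
from h import *
im=cv2.imread("pics/top0.png")[:,:,::-1].copy(); c=calibration("top")
h=cv2.cvtColor(im,cv2.COLOR_RGB2HSV); print("mat",h[210,300],"block",h[231,349],h[245,335], "bsh",h[231,370])
m=cv2.inRange(h[205:260,325:372],np.array((0,0,100)),np.array((180,25,255)))
cn=max(cv2.findContours(m,0,1)[0],key=cv2.contourArea)
P=np.array([onz(c,p[0]+325,p[1]+205,.025)[:2] for p in cn[:,0]],np.float32); print(cv2.boundingRect(cn),cv2.minAreaRect(P))
d(.52,-.125,.3); p,R,o=tool(); print(R.round(3)); cw=calibration("wrist"); print((-np.array(cw["R"]).T@cw["t"]-p)@R, cw["vfov"])
E
```

```text
mat [ 51  33 153] block [  4  19 189] [ 0 18 83] bsh [ 51  34 152]
(8, 11, 33, 32) ((0.5166060328483582, -0.12638236582279205), (0.0673975870013237, 0.06666873395442963), 3.694446086883545)
pos [ 0.161  -0.6033  0.2382] jaw-axis yaw -1.31 tilt [-0.     0.002 -1.   ] open 0.0859 t 0.1
cm [ 47.02 -36.97  -6.11]
[[ 0.966  0.258 -0.   ]
 [ 0.258 -0.966  0.002]
 [ 0.    -0.002 -1.   ]]
[ 0.07804241 -0.00188672 -0.13266298] 70.52953433515319
```

```bash
python3 -m jog '[[20,-25,-9,0,0,0,0],[41.5,-51.3,-9,0,0,0,0],[41.5,-51.3,-9,0,0,0,0],[41.5,-51.3,-9,0,0,0,0],[41.5,-51.3,-9,0,0,0,0],[41.5,-51.3,-9,0,0,0,0],[41.5,-51.3,-9,0,0,0,0],[41.5,-51.3,-9,0,0,0,0]]'
python3 - <<'E'
from h import *
d(.43,0,.33)
E
```

```text
t: 0.77
tool_pos: [0.2952, -0.3008, 0.2869]
tool_rot: [-3.113, -0.407, 0.0]
contact_force: [1.7, 0.7, 0.2]
opening: 0.0853
pos [ 0.2952 -0.3008  0.2869] jaw-axis yaw -1.311 tilt [-0.     0.002 -1.   ] open 0.0853 t 0.77
cm [ 20.76 -25.62  -4.24]
```

```bash
python3 -m jog '[[21,-26,-4,0,0,0,0],[21,-26,-4,0,0,0,0],[21,-26,-4,0,0,0,0],[21,-26,-4,0,0,0,0],[21,-26,-4,0,0,0,0],[21,-26,-4,0,0,0,0],[21,-26,-4,0,0,0,0],[21,-26,-4,0,0,0,0]]'
python3 - <<'E'
from h import *
d(.43,0,.33); c=calibration("wrist"); im=get_image("wrist"); cv2.imwrite("pics/w1.png",im[:,:,::-1]); np.save("w1.npy",c,allow_pickle=True)
E
```

```text
t: 1.43
tool_pos: [0.4294, 0.0019, 0.327]
tool_rot: [-3.113, -0.407, -0.0]
contact_force: [1.1, 0.1, -0.6]
opening: 0.0855
pos [0.4294 0.0019 0.327 ] jaw-axis yaw -1.311 tilt [ 0.     0.002 -1.   ] open 0.0855 t 1.43
cm [ 0.01  0.2  -0.3 ]
```

View pics/w1.png

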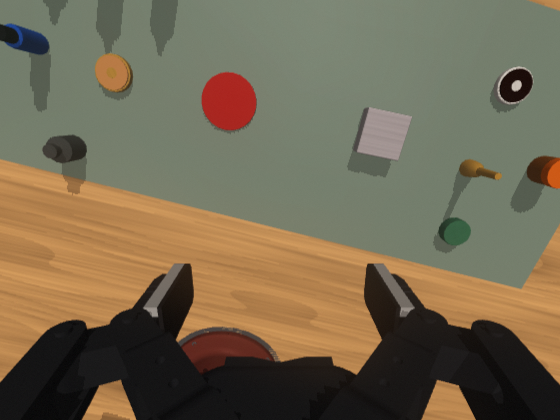

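The wrist picture shows the brass cup at (113,72), the felt at (229,101), the block at (384,133), the silver cup at (515,85), the weight at (66,149) and the jar at the right edge. I'll compare its measurements with the top view.

```bash
python3 - <<'E'
from h import *
im=cv2.imread("pics/w1.png")[:,:,::-1].copy(); c=np.load("w1.npy",allow_pickle=True).item()
def rc(n,lo,hi,roi,z):
    x0,y0,x1,y1=roi; h=cv2.cvtColor(im[y0:y1,x0:x1],cv2.COLOR_RGB2HSV); m=cv2.inRange(h,np.array(lo),np.array(hi))
    cn=max(cv2.findContours(m,0,1)[0],key=cv2.contourArea)
    P=np.array([onz(c,p[0]+x0,p[1]+y0,z)[:2] for p in cn[:,0]],np.float32)
    print(n,cv2.minEnclosingCircle(P) if n!="block" else cv2.minAreaRect(P), blob(im,lo,hi,roi)[:3])
    return P
rc("felt",(0,150,80),(6,255,255),(190,60,270,140),.004)
h=cv2.cvtColor(im,cv2.COLOR_RGB2HSV); print(h[133,384],h[153,375],h[90,300])
rc("block",(0,0,150),(180,25,255),(345,95,425,170),.025)
rc("brass",(8,80,60),(25,255,255),(85,45,140,100),.010)
rc("nick",(0,0,0),(180,255,70),(490,60,540,110),.011)
rc("weightall",(0,0,0),(180,110,75),(35,125,95,170),.03)
rc("tin",(60,100,30),(90,255,255),(430,210,480,250),.018)
E
```

```text
felt ((0.5029839277267456, 0.09935092180967331), 0.03954070433974266) (np.float64(228.48164582492942), np.float64(100.8354175070593), np.int32(2479))
[  2  22 162] [  6  24 161] [ 49  33 133]
block ((0.5175414085388184, -0.12623465061187744), (0.061574168503284454, 0.06131647527217865), 3.760253429412842) (np.float64(383.75866261398176), np.float64(132.8310030395137), np.int32(1645))
brass ((0.49833571910858154, 0.2606580853462219), 0.02625049091875553) (np.float64(113.22022279348758), np.float64(72.4241645244216), np.int32(1167))
nick ((0.6264145970344543, -0.2854251563549042), 0.022126363590359688) (np.float64(515.4651810584958), np.float64(85.0724233983287), np.int32(718))
weightall ((0.3824065923690796, 0.30944666266441345), 0.03161373734474182) (np.float64(64.99033297529539), np.float64(148.4189044038668), np.int32(931))
tin ((0.4044743478298187, -0.29627224802970886), 0.020748060196638107) (np.float64(457.70637119113576), np.float64(230.4709141274238), np.int32(361))
```

```bash
python3 - <<'E'
from h import *
d(.4985,.2613,.06)
E
```

```text
pos [0.4313 0.0082 0.3279] jaw-axis yaw -1.302 tilt [ 0.003  0.008 -1.   ] open 0.0852 t 1.48
cm [ 13.09 -22.43  26.99]
```

```bash
python3 -m jog '[[13.1,-22.4,15,0,0,0,0],[13.1,-22.4,15,0,0,0,0],[13.1,-22.4,15,0,0,0,0],[13.1,-22.4,15,0,0,0,0],[13.1,-22.4,15,0,0,0,0],[13.1,-22.4,20,0,0,0,0],[13.1,-22.4,23,0,0,0,0],[13.1,-22.4,23,0,0,0,0]]' 30
python3 - <<'E'
from h import *
d(.4985,.2613,.0075)
E
```

```text
t: 2.15
tool_pos: [0.4947, 0.2472, 0.1239]
tool_rot: [-3.106, -0.422, -0.007]
contact_force: [-0.3, -0.4, 0.7]
opening: 0.0854
pos [0.4947 0.2472 0.1239] jaw-axis yaw -1.3 tilt [ 0.003  0.008 -1.   ] open 0.0854 t 2.15
cm [ 0.68 -1.17 11.65]
```

```bash
python3 -m jog '[[0.7,-1.2,5,0,0,0,0],[0.7,-1.2,8,0,0,0,0],[0.7,-1.2,10.5,0,0,0,0],[0.7,-1.2,11.5,0,0,0,0],[0.7,-1.2,11.65,0,0,0,0],[0.7,-1.2,11.65,0,0,0,0],[0.7,-1.2,11.65,0,0,0,0]]' 30
python3 - <<'E'
from h import *
d(.4985,.2613,.0075)
E
```

```text
t: 2.73
tool_pos: [0.5004, 0.262, 0.0099]
tool_rot: [-3.105, -0.422, -0.013]
contact_force: [-0.1, 0.4, 0.8]
opening: 0.0853
pos [0.5004 0.262  0.0099] jaw-axis yaw -1.301 tilt [ 0.007  0.009 -1.   ] open 0.0853 t 2.73
cm [-0.21  0.02  0.24]
```

```bash
python3 -m jog '[[-0.2,0,0.3,0,0,0,0],[-0.2,0,0.3,0,0,80],[-0.2,0,0.3,0,0,0,140]]' 30 2>&1 | tail -2; python3 -m jog '[[-0.2,0,0.3,0,0,0,0],[-0.2,0,0.3,0,0,0,80],[-0.2,0,0.3,0,0,0,150],[-0.2,0,0.3,0,0,0,150],[-0.2,0,0.3,0,0,0,150],[-0.2,0,0.3,0,0,0,150],[-0.2,0,0.3,0,0,0,150],[-0.2,0,0.3,0,0,0,150]]' 30
python3 - <<'E'
from h import *
d(.4985,.2613,.0075)
cv2.imwrite("pics/w2.png",get_image("wrist")[:,:,::-1])
E
```

```text
validation failed for argument at $[1]...
t: 3.4
tool_pos: [0.4993, 0.2617, 0.0082]
tool_rot: [-3.105, -0.422, -0.015]
contact_force: [-1.7, -1.7, 5.9]
opening: 0.0481
pos [0.4993 0.2617 0.0082] jaw-axis yaw -1.301 tilt [ 0.008  0.01  -1.   ] open 0.0481 t 3.4
cm [-0.09  0.02  0.06]
```

View pics/w2.png

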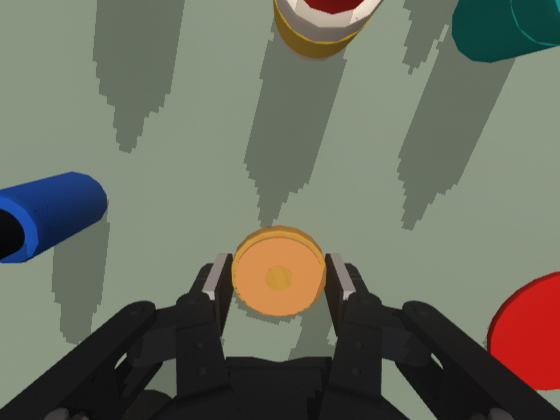

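The wrist picture shows the brass cup held between the pads, centred at about (279,270).

```bash
python3 - <<'E'
from h import *
c=calibration("wrist"); im=cv2.imread("pics/w2.png")[:,:,::-1].copy()
b=blob(im,(8,80,100),(25,255,255),(228,220,330,320)); print(b)
p,R,o=tool()
print("dot",(onz(c,279,278,.011)-p)@R,"pad ellipse", (onz(c,279,272,.011)-p)@R)
d(.5175,-.126,.12)
E
python3 -m jog '[[0,0,-4,0,0,0,150],[0,0,-8,0,0,0,150],[0,0,-10,0,0,0,150],[0,0,-10,0,0,0,150]]' 30
python3 - <<'E'
from h import *
d(.5175,-.126,.1)
E
```

```text
(np.float64(278.39057772655235), np.float64(270.9622532776257), np.int32(6941), np.int32(95), np.int32(92))
dot [ 0.00089356 -0.00181112 -0.00283798] pad ellipse [ 0.00421632 -0.00180903 -0.00280261]
pos [0.4993 0.2617 0.0081] jaw-axis yaw -1.301 tilt [ 0.008  0.009 -1.   ] open 0.0483 t 3.45
cm [ -8.47  37.78 -11.54]
t: 3.78
tool_pos: [0.5022, 0.2622, 0.1148]
tool_rot: [-3.102, -0.422, -0.033]
contact_force: [1.3, -0.1, 0.5]
opening: 0.048
pos [0.5022 0.2622 0.1148] jaw-axis yaw -1.3 tilt [ 0.019  0.013 -1.   ] open 0.048 t 3.78
cm [-8.92 37.83  0.99]
```

```bash
cat >> h.py <<'E'
def d(x,y,z,yaw=None):
    p,R,o=tool(); w=float(np.arctan2(R[1,1],R[0,1])); yaw=w if yaw is None else yaw
    Y=np.array([np.cos(yaw),np.sin(yaw),0]); Z=np.array([0,0,-1.]); T=np.c_[np.cross(Y,Z),Y,Z]
    print("pos",p.round(4),"jawyaw",round(w,3),"z",R[:,2].round(3),"open",round(o["opening"],4),"t",round(o["t"],2),"f",o["contact_force"].round(1))
    print("cm",(R.T@(np.array([x,y,z])-p)*100).round(2),"turn",Ro.from_matrix(R.T@T).as_rotvec().round(3))
E
python3 - <<'E'
from h import *
d(.5175,-.126,.09,-1.3)
E
```

```text
pos [0.5022 0.2622 0.1148] jawyaw -1.3 z [ 0.019  0.013 -1.   ] open 0.048 t 3.78 f [ 1.3 -0.1  0.5]
cm [-8.94 37.84  1.99] turn [-0.008 -0.022 -0.001]
```

```bash
python3 -m jog '[[-8.9,37.8,2,-0.008,-0.022,0,150],[-8.9,37.8,2,-0.008,-0.022,0,150],[-8.9,37.8,2,-0.008,-0.022,0,150],[-8.9,37.8,2,-0.008,-0.022,0,150],[-8.9,37.8,2,-0.008,-0.022,0,150],[-8.9,37.8,2,-0.008,-0.022,0,150],[-8.9,37.8,2,-0.008,-0.022,0,150],[-8.9,37.8,2,-0.008,-0.022,0,150]]'
python3 - <<'E'
from h import *
d(.5175,-.126,.06,-1.3)
E
```

```text
t: 4.45
tool_pos: [0.5141, -0.0735, 0.0913]
tool_rot: [-3.113, -0.423, 0.002]
contact_force: [1.1, -0.2, -0.4]
opening: 0.0483
pos [ 0.5141 -0.0735  0.0913] jawyaw -1.301 z [-0.001  0.    -1.   ] open 0.0483 t 4.45 f [ 1.1 -0.2 -0.4]
cm [-1.07  5.15  3.13] turn [-0.001  0.001 -0.001]
```

```bash
python3 -m jog '[[-1.1,5.15,2,0,0,0,150],[-1.1,5.15,2,0,0,0,150],[-1.1,5.15,3,0,0,0,150],[-1.1,5.15,3,0,0,0,150],[-1.1,5.15,3,0,0,0,150]]'
python3 - <<'E'
from h import *
d(.5175,-.126,.034,-1.3)
c=calibration("wrist"); im=get_image("wrist"); cv2.imwrite("pics/w3.png",im[:,:,::-1])
p,R,o=tool()
h=cv2.cvtColor(im,cv2.COLOR_RGB2HSV); m=cv2.inRange(h,np.array((0,0,130)),np.array((180,25,255)))
n,l,s,ce=cv2.connectedComponentsWithStats(m)
for i in range(1,n):
    if s[i,4]>200: print(s[i],ce[i].round(0))
E
```

```text
t: 4.87
tool_pos: [0.516, -0.1249, 0.0596]
tool_rot: [-3.11, -0.423, 0.006]
contact_force: [0.6, -0.0, -0.1]
opening: 0.0481
pos [ 0.516  -0.1249  0.0596] jawyaw -1.3 z [-0.004  0.002 -1.   ] open 0.0481 t 4.87 f [ 0.6 -0.  -0.1]
cm [0.13 0.16 2.56] turn [-0.003  0.003 -0.   ]
[243 179  57  36 502] [259. 195.]
[277 191  73  45 678] [321. 208.]
```

View pics/w3.png

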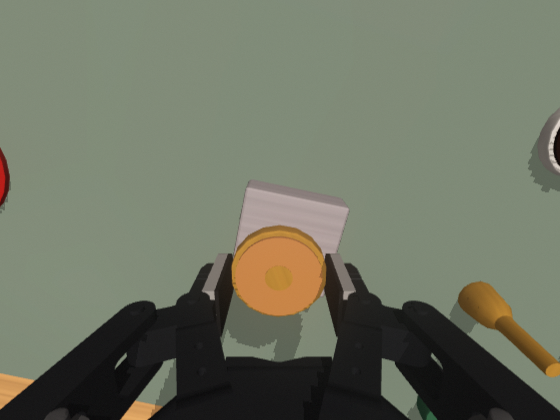

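The brass cup (279,271) is over the block. The block looks displaced because the cup is still above it. Lowering now.

```bash
python3 -m jog '[[0.13,0.15,1.5,0,0,0,150],[0.13,0.15,2.2,0,0,0,150],[0.13,0.15,2.4,0,0,0,150],[0.13,0.15,2.55,0,0,0,150],[0.13,0.15,2.55,0,0,0,150]]'
python3 - <<'E'
from h import *
d(.5175,-.126,.033,-1.3)
E
```

```text
t: 5.33
tool_pos: [0.5182, -0.1252, 0.035]
tool_rot: [-3.111, -0.426, 0.004]
contact_force: [0.7, 0.4, 0.1]
opening: 0.0481
pos [ 0.5182 -0.1252  0.035 ] jawyaw -1.298 z [-0.003  0.001 -1.   ] open 0.0481 t 5.33 f [0.7 0.4 0.1]
cm [-0.09  0.06  0.2 ] turn [-0.002  0.002  0.002]
```

```bash
python3 -m jog '[[0,0,0.15,0,0,0,150],[0,0,0.2,0,0,0,150],[0,0,0.2,0,0,0,150],[0,0,0.2,0,0,0,120],[0,0,0.2,0,0,0,80],[0,0,0.2,0,0,0,50],[0,0,0.1,0,0,0,50]]'
python3 -m jog '[[0,0,-1,0,0,0,50],[0,0,-4,0,0,0,50],[0,0,-8,0,0,0,50],[0,0,-10,0,0,0,50],[0,0,-10,0,0,0,50]]'
python3 - <<'E'
from h import *
d(.38,.31,.12,-1.3)
c=calibration("wrist"); im=get_image("wrist"); cv2.imwrite("pics/w4.png",im[:,:,::-1])
b=blob(im,(8,80,100),(25,255,255),(150,100,420,330)); print(b, onz(c,b[0],b[1],.034).round(4))
h=cv2.cvtColor(im,cv2.COLOR_RGB2HSV); m=cv2.inRange(h,np.array((0,0,130)),np.array((180,25,255)))
n,l,s,ce=cv2.connectedComponentsWithStats(m)
for i in range(1,n):
    if s[i,4]>200: print(s[i],ce[i].round(0))
E
```

```text
t: 5.92
tool_pos: [0.5181, -0.1252, 0.034]
tool_rot: [-3.111, -0.426, 0.004]
contact_force: [0.4, -1.1, -0.6]
opening: 0.0689
t: 6.33
tool_pos: [0.5223, -0.1269, 0.1416]
tool_rot: [3.108, 0.426, 0.013]
contact_force: [0.4, 0.1, 0.6]
opening: 0.0685
pos [ 0.5223 -0.1269  0.1416] jawyaw -1.298 z [ 0.009 -0.003 -1.   ] open 0.0685 t 6.33 f [0.4 0.1 0.6]
cm [ -1.97 -45.92   1.9 ] turn [ 0.005 -0.007  0.002]
(np.float64(274.79500396510707), np.float64(213.04877081681207), np.int32(2522), np.int32(57), np.int32(57)) [ 0.5199 -0.1226  0.034 ]
[460 109  56  41 204] [482. 121.]
```

View pics/w4.png

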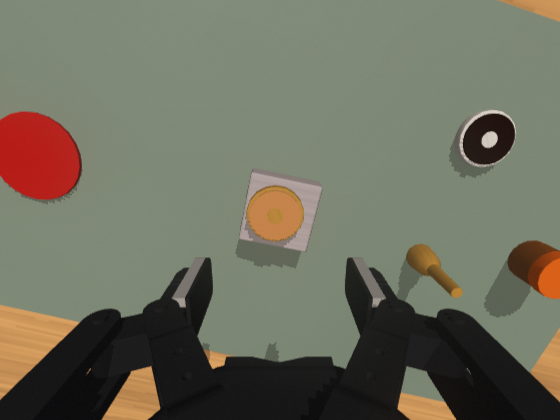

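The brass cup lies on the block. It measures (0.520, -0.123) against a block centre of (0.5175, -0.126), about 4 mm off and well inside the 12 mm limit. Next is the weight.

```bash
python3 -m jog '[[-2,-45,-5,0.005,-0.007,0,0],[-2,-45,-5,0.005,-0.007,0,0],[-2,-45,-5,0.005,-0.007,0,0],[-2,-45,-5,0.005,-0.007,0,0],[-2,-45,-5,0.005,-0.007,0,0],[-2,-45,-5,0.005,-0.007,0,0],[-2,-45,-5,0.005,-0.007,0,0],[-2,-45,-5,0.005,-0.007,0,0]]'
python3 - <<'E'
from h import *
d(.375,.305,.18,-1.3)
E
```

```text
t: 7.05
tool_pos: [0.4147, 0.191, 0.1723]
tool_rot: [-3.111, -0.426, 0.008]
contact_force: [1.0, -0.3, -0.1]
opening: 0.0855
pos [0.4147 0.191  0.1723] jawyaw -1.299 z [-0.005  0.001 -1.   ] open 0.0855 t 7.05 f [ 1.  -0.3 -0.1]
cm [ -0.77 -12.05  -0.74] turn [-0.002  0.005  0.001]
```

```bash
python3 -m jog '[[-0.8,-12,-0.7,0,0.005,0,0],[-0.8,-12,-0.7,0,0.005,0,0],[-0.8,-12,-0.7,0,0.005,0,0],[-0.8,-12,-0.7,0,0.005,0,0],[-0.8,-12,-0.7,0,0.005,0,0]]'
python3 - <<'E'
from h import *
d(.375,.305,.18,-1.3)
c=calibration("wrist"); im=get_image("wrist"); cv2.imwrite("pics/w5.png",im[:,:,::-1])
E
```

```text
t: 7.47
tool_pos: [0.3732, 0.3056, 0.1784]
tool_rot: [-3.111, -0.433, 0.004]
contact_force: [0.3, 0.5, 0.1]
opening: 0.0854
pos [0.3732 0.3056 0.1784] jawyaw -1.294 z [-0.003  0.001 -1.   ] open 0.0854 t 7.47 f [0.3 0.5 0.1]
cm [ 0.16  0.11 -0.16] turn [-0.001  0.002  0.006]
```

View pics/w5.png

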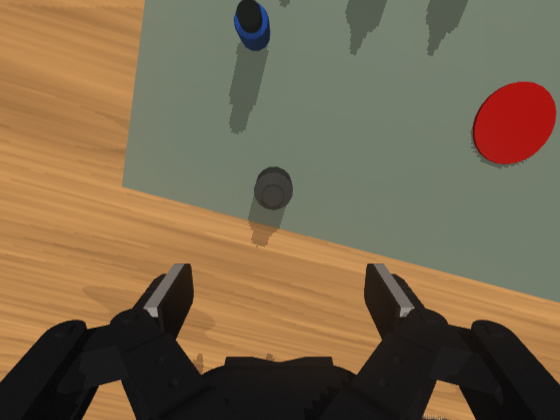

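The weight is at (273,188), with its knob at about (272,195).

```bash
python3 - <<'E'
from h import *
c=calibration("wrist")
print(onz(c,272,195,.052),onz(c,273,187,.020)); im=cv2.imread("pics/w5.png")[:,:,::-1].copy()
b=blob(im,(0,0,0),(180,110,75),(240,155,310,212)); print(b, onz(c,b[0],b[1],.02))
d(.38,.3105,.10,-1.3)
E
```

```text
[0.37989031 0.31471812 0.052     ] [0.37967104 0.31437712 0.02      ]
(np.float64(273.09432515337426), np.float64(188.12730061349694), np.int32(1304), np.int32(39), np.int32(43)) [0.37857489 0.31397868 0.02      ]
pos [0.3738 0.3045 0.1784] jawyaw -1.297 z [-0.002  0.001 -1.   ] open 0.0856 t 7.52 f [ 0.5 -0.3  0.1]
cm [ 0.78 -0.4   7.84] turn [-0.001  0.002  0.003]
```

```bash
python3 -m jog '[[0.8,-0.75,4,0,0,0,0],[0.8,-0.75,8,0,0,0,0],[0.8,-0.75,12,0,0,0,0],[0.8,-0.75,15,0,0,0,0],[0.8,-0.75,16.1,0,0,0,0],[0.8,-0.75,16.1,0,0,0,0],[0.8,-0.75,16.1,0,0,0,0],[0.8,-0.75,16.1,0,0,0,60]]'
python3 - <<'E'
from h import *
d(.3795,.314,.016,-1.3)
E
```

```text
t: 8.18
tool_pos: [0.3811, 0.3145, 0.0197]
tool_rot: [-3.11, -0.427, -0.002]
contact_force: [-0.6, -0.1, 0.3]
opening: 0.0756
pos [0.3811 0.3145 0.0197] jawyaw -1.298 z [ 0.001  0.003 -1.   ] open 0.0756 t 8.18 f [-0.6 -0.1  0.3]
cm [-0.17  0.01  0.37] turn [-0.002 -0.002  0.002]
```

```bash
python3 -m jog '[[-0.15,0,0.35,0,0,0,100],[-0.15,0,0.35,0,0,0,180],[-0.15,0,0.35,0,0,0,180],[-0.15,0,0.35,0,0,0,180],[-0.15,0,0.35,0,0,0,180],[-0.15,0,0.35,0,0,0,180],[-0.15,0,0.35,0,0,0,180],[-0.15,0,0.35,0,0,0,180]]' 40
python3 -m jog '[[0,0,-3,0,0,0,180],[0,0,-7,0,0,0,180],[0,0,-11,0,0,0,180],[0,0,-13,0,0,0,180],[0,0,-13,0,0,0,180]]'
python3 - <<'E'
from h import *
d(.52,-.123,.14,-1.3)
E
```

```text
t: 8.85
tool_pos: [0.3808, 0.3147, 0.018]
tool_rot: [-3.109, -0.428, -0.006]
contact_force: [0.5, -1.9, 6.5]
opening: 0.0367
t: 9.27
tool_pos: [0.3832, 0.3162, 0.1541]
tool_rot: [-3.105, -0.427, -0.022]
contact_force: [1.0, 0.5, -1.9]
opening: 0.0363
pos [0.3832 0.3162 0.1541] jawyaw -1.297 z [ 0.013  0.009 -1.   ] open 0.0363 t 9.27 f [ 1.   0.5 -1.9]
cm [ 1.28 45.99  1.18] turn [-0.005 -0.015  0.003]
```

```bash
python3 -m jog '[[1.3,46,0,-0.005,-0.015,0,180],[1.3,46,0,-0.005,-0.015,0,180],[1.3,46,0,-0.005,-0.015,0,180],[1.3,46,0,-0.005,-0.015,0,180],[1.3,46,0,-0.005,-0.015,0,180],[1.3,46,0,-0.005,-0.015,0,180],[1.3,46,0,-0.005,-0.015,0,180],[1.3,46,0,-0.005,-0.015,0,180]]'
python3 - <<'E'
from h import *
d(.52,-.123,.09,-1.3)
E
```

```text
t: 9.93
tool_pos: [0.4802, -0.005, 0.1479]
tool_rot: [-3.11, -0.428, 0.006]
contact_force: [0.7, 0.6, -3.5]
opening: 0.0363
pos [ 0.4802 -0.005   0.1479] jawyaw -1.297 z [-0.004  0.001 -1.   ] open 0.0363 t 9.93 f [ 0.7  0.6 -3.5]
cm [ 0.66 12.45  5.75] turn [-0.002  0.004  0.003]
```

```bash
python3 -m jog '[[0.65,12.4,2,-0.002,0.004,0.003,180],[0.65,12.4,2,-0.002,0.004,0.003,180],[0.65,12.4,3,-0.002,0.004,0.003,180],[0.65,12.4,4,-0.002,0.004,0.003,180],[0.65,12.4,5.7,-0.002,0.004,0.003,180],[0.65,12.4,5.7,-0.002,0.004,0.003,180],[0.65,12.4,5.7,-0.002,0.004,0.003,180],[0.65,12.4,5.7,-0.002,0.004,0.003,180]]'
python3 - <<'E'
from h import *
d(.52,-.123,.054,-1.3)
p,R,o=tool();c=calibration("wrist"); im=get_image("wrist"); cv2.imwrite("pics/w6.png",im[120:370,100:460,::-1])
cv2.imwrite("pics/s6.png",cv2.resize(get_image("side")[130:230,270:420,::-1],None,fx=4,fy=4))
E
```

```text
t: 10.6
tool_pos: [0.5191, -0.1217, 0.0897]
tool_rot: [-3.111, -0.425, 0.002]
contact_force: [0.2, 0.4, -3.3]
opening: 0.0363
pos [ 0.5191 -0.1217  0.0897] jawyaw -1.299 z [-0.001  0.001 -1.   ] open 0.0363 t 10.6 f [ 0.2  0.4 -3.3]
cm [0.06 0.15 3.57] turn [-0.001  0.001  0.001]
```

View pics/w6.png

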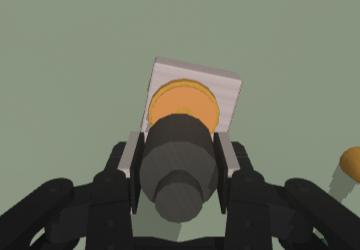

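The weight hangs upright in the jaws with its knob at full-frame (279,313). The cup's visible upper part spans columns 248–319 on the block. Checking the two against each other:

```bash
python3 - <<'E'
from h import *
c=calibration("wrist"); p,R,o=tool(); print(p,R[:,2])
K=onz(c,279,313,p[2]-.0178+.052); print("knob",K,"rel tool",(K-p)@R)
for r in (0,):
  for ctr in [(.52,-.1226),(.5175,-.126)]:
    print(proj(c,np.array([*ctr,.034])), "rim far", proj(c,np.array([ctr[0]+.025,ctr[1],.034])),"R/L",proj(c,np.array([ctr[0],ctr[1]-.025,.034])),proj(c,np.array([ctr[0],ctr[1]+.025,.034])))
d(.52,-.123,.0545,-1.3)
E
```

```text
[ 0.52016876 -0.12201051  0.0912937 ] [ 1.53613852e-03  9.01728640e-06 -9.99998820e-01]
knob [ 0.52348639 -0.119174    0.1254937 ] rel tool [ 0.0040077  -0.00182863 -0.03419484]
[282.2730122  233.93767947] rim far [292.45500015 200.32172964] R/L [316.83548674 242.84784674] [247.03029356 224.85214603]
[286.01898355 238.38195392] rim far [296.2868763  205.09762404] R/L [320.37948716 247.20664343] [250.98552247 229.38443107]
pos [ 0.5202 -0.122   0.0913] jawyaw -1.299 z [ 0.002  0.    -1.   ] open 0.0363 t 10.7 f [ 0.8 -0.5 -4.4]
cm [-0.05  0.09  3.68] turn [ 0.    -0.001  0.001]
```

```bash
python3 -m jog '[[-0.2,0.25,1,0,0,0,180],[-0.2,0.25,2,0,0,0,180],[-0.2,0.25,3,0,0,0,180],[-0.2,0.25,3.4,0,0,0,180],[-0.2,0.25,3.5,0,0,0,180],[-0.2,0.25,3.5,0,0,0,180]]'
python3 - <<'E'
from h import *
d(.519,-.125,.054,-1.3)
E
```

```text
t: 11.2
tool_pos: [0.5185, -0.1247, 0.0554]
tool_rot: [-3.112, -0.425, -0.0]
contact_force: [-0.0, -0.2, -3.2]
opening: 0.0366
pos [ 0.5185 -0.1247  0.0554] jawyaw -1.299 z [ 0.     0.001 -1.   ] open 0.0366 t 11.2 f [-0.  -0.2 -3.2]
cm [0.05 0.04 0.14] turn [-0.001 -0.     0.001]
```

```bash
python3 -m jog '[[0,0,0.1,0,0,0,180],[0,0,0.2,0,0,0,180],[0,0,0.2,0,0,0,180]]'
python3 - <<'E'
from h import *
d(.519,-.125,.054,-1.3)
E
```

```text
t: 11.45
tool_pos: [0.5189, -0.1249, 0.0541]
tool_rot: [-3.113, -0.425, -0.001]
contact_force: [-1.1, 0.2, -0.7]
opening: 0.0367
pos [ 0.5189 -0.1249  0.0541] jawyaw -1.299 z [ 0.001  0.    -1.   ] open 0.0367 t 11.45 f [-1.1  0.2 -0.7]
cm [0.01 0.01 0.01] turn [ 0.    -0.001  0.001]
```

The load has come off the wrist (force z went from -3.2 to -0.7 N), so the weight is seated. Releasing.

```bash
python3 -m jog '[[0,0,0,0,0,0,150],[0,0,0,0,0,0,110],[0,0,0,0,0,0,60],[0,0,0,0,0,0,20],[0,0,0,0,0,0,0],[0,0,0,0,0,0,0],[0,0,0,0,0,0,0]]'
python3 -m jog '[[0,0,-3,0,0,0,0],[0,0,-7,0,0,0,0],[0,0,-11,0,0,0,0],[0,0,-12,0,0,0,0],[0,0,-12,0,0,0,0]]'
python3 - <<'E'
from h import *
d(.6265,-.286,.10,-1.3)
c=calibration("wrist"); im=get_image("wrist"); cv2.imwrite("pics/w7.png",im[:,:,::-1])
E
```

```text
t: 12.03
tool_pos: [0.5191, -0.125, 0.0542]
tool_rot: [3.113, 0.425, 0.002]
contact_force: [-0.3, 0.1, 0.4]
opening: 0.0853
t: 12.45
tool_pos: [0.5217, -0.1261, 0.1798]
tool_rot: [3.108, 0.425, 0.015]
contact_force: [0.4, -0.4, -0.2]
opening: 0.0856
pos [ 0.5217 -0.1261  0.1798] jawyaw -1.299 z [ 0.01  -0.004 -1.   ] open 0.0856 t 12.45 f [ 0.4 -0.4 -0.2]
cm [ 5.73 18.17  8.14] turn [ 0.006 -0.009  0.001]
```

View pics/w7.png

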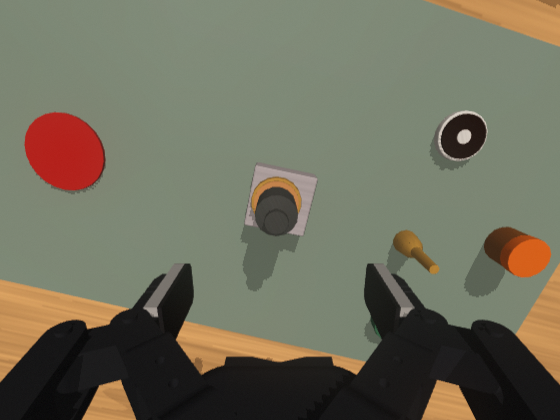

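The weight stands on the brass cup at (276,212), with an even brass rim visible around it. The silver cup's dot is at (463,137) and the jar cap at (526,256).

```bash
python3 - <<'E'
from h import *
c=calibration("wrist"); im=cv2.imread("pics/w7.png")[:,:,::-1].copy()
b=blob(im,(0,0,140),(180,60,255),(450,125,477,150)); print("nick",b,onz(c,b[0],b[1],.011)+[.0005,-.0017,0])
b=blob(im,(5,200,150),(18,255,255),(500,230,558,280)); print("jar",b,onz(c,b[0],b[1],.04)+[.0005,-.0017,0])
print("weight knob",onz(c,276,219,.088)+[.0005,-.0017,0])
d(.6265,-.286,.10,-1.3)
E
```

```text
nick (np.float64(463.6898734177215), np.float64(136.32911392405063), np.int32(158), np.int32(14), np.int32(14)) [ 0.62504586 -0.28467677  0.011     ]
jar (np.float64(528.4895104895105), np.float64(256.65268065268066), np.int32(1287), np.int32(43), np.int32(41)) [ 0.53211874 -0.38229045  0.04      ]
weight knob [ 0.51946009 -0.12348074  0.088     ]
pos [ 0.5201 -0.1255  0.1765] jawyaw -1.299 z [ 0.006 -0.002 -1.   ] open 0.0855 t 12.5 f [-0.5  0.9 -1. ]
cm [ 5.9  18.3   7.73] turn [ 0.003 -0.005  0.001]
```

```bash
python3 -m jog '[[5.9,18.3,1,0.003,-0.005,0,0],[5.9,18.3,1,0.003,-0.005,0,0],[5.9,18.3,1,0.003,-0.005,0,0],[5.9,18.3,1,0.003,-0.005,0,0],[5.9,18.3,4,0.003,-0.005,0,0],[5.9,18.3,8,0.003,-0.005,0,0],[5.9,18.3,11,0.003,-0.005,0,0],[5.9,18.3,11,0.003,-0.005,0,0]]'
python3 - <<'E'
from h import *
d(.6258,-.2857,.0075,-1.3)
E
```

```text
t: 13.17
tool_pos: [0.62, -0.2828, 0.0549]
tool_rot: [-3.101, -0.422, 0.024]
contact_force: [-1.3, 1.1, -3.1]
opening: 0.0852
pos [ 0.62   -0.2828  0.0549] jawyaw -1.3 z [-0.017  0.01  -1.   ] open 0.0852 t 13.17 f [-1.3  1.1 -3.1]
cm [0.54 0.5  4.73] turn [-0.014  0.014 -0.   ]
```

```bash
python3 -m jog '[[0.5,0.5,2.5,-0.014,0.014,0,0],[0.5,0.5,4.2,-0.014,0.014,0,0],[0.5,0.5,4.7,-0.014,0.014,0,0],[0.5,0.5,4.7,-0.014,0.014,0,0]]'
python3 - <<'E'
from h import *
d(.6258,-.2857,.0075,-1.3)
E
```

```text
t: 13.5
tool_pos: [0.6238, -0.2847, 0.0059]
tool_rot: [-3.11, -0.424, 0.005]
contact_force: [-0.9, -0.3, -0.0]
opening: 0.0852
pos [ 0.6238 -0.2847  0.0059] jawyaw -1.3 z [-0.004  0.003 -1.   ] open 0.0852 t 13.5 f [-0.9 -0.3 -0. ]
cm [ 0.16  0.15 -0.17] turn [-0.003  0.003  0.   ]
```

```bash
python3 -m jog '[[0.15,0.15,-0.15,0,0,0,0],[0.15,0.15,-0.15,0,0,0,80],[0.15,0.15,-0.15,0,0,0,150],[0.15,0.15,-0.15,0,0,0,150],[0.15,0.15,-0.15,0,0,0,150],[0.15,0.15,-0.15,0,0,0,150],[0.15,0.15,-0.15,0,0,0,150],[0.15,0.15,-0.15,0,0,0,150]]' 30
python3 -m jog '[[0,0,-4,0,0,0,150],[0,0,-8,0,0,0,150],[0,0,-12,0,0,0,150],[0,0,-15,0,0,0,150],[0,0,-15,0,0,0,150]]'
python3 - <<'E'
from h import *
d(.503,.0994,.14,-1.3)
E
```

```text
t: 14.17
tool_pos: [0.6269, -0.2864, 0.0096]
tool_rot: [-3.112, -0.425, 0.001]
contact_force: [-1.2, 0.3, 7.0]
opening: 0.0478
t: 14.58
tool_pos: [0.6311, -0.2889, 0.1701]
tool_rot: [3.104, 0.424, 0.018]
contact_force: [1.4, -0.5, 1.1]
opening: 0.0481
pos [ 0.6311 -0.2889  0.1701] jawyaw -1.3 z [ 0.012 -0.007 -1.   ] open 0.0481 t 14.58 f [ 1.4 -0.5  1.1]
cm [ -1.97 -40.87   2.58] turn [ 0.01 -0.01  0.  ]
```

```bash
python3 -m jog '[[-2,-40.9,0,0.01,-0.01,0,150],[-2,-40.9,0,0.01,-0.01,0,150],[-2,-40.9,0,0.01,-0.01,0,150],[-2,-40.9,0,0.01,-0.01,0,150],[-2,-40.9,0,0.01,-0.01,0,150],[-2,-40.9,0,0.01,-0.01,0,150],[-2,-40.9,0,0.01,-0.01,0,150],[-2,-40.9,0,0.01,-0.01,0,150]]'
python3 - <<'E'
from h import *
d(.503,.0994,.05,-1.3)
E
```

```text
t: 15.25
tool_pos: [0.5233, 0.0323, 0.1642]
tool_rot: [-3.113, -0.424, 0.0]
contact_force: [1.0, 0.2, -0.2]
opening: 0.0482
pos [0.5233 0.0323 0.1642] jawyaw -1.3 z [-0.  0. -1.] open 0.0482 t 15.25 f [ 1.   0.2 -0.2]
cm [-0.16 -7.   11.42] turn [-0.  0.  0.]
```

```bash
python3 -m jog '[[-0.15,-7,3,0,0,0,150],[-0.15,-7,6,0,0,0,150],[-0.15,-7,9,0,0,0,150],[-0.15,-7,11,0,0,0,150],[-0.15,-7,12,0,0,0,150],[-0.15,-7,13,0,0,0,150],[-0.15,-7,13,0,0,0,150]]'
python3 - <<'E'
from h import *
d(.503,.0994,.0138,-1.3)
E
```

```text
t: 15.83
tool_pos: [0.5023, 0.099, 0.0328]
tool_rot: [-3.113, -0.423, 0.004]
contact_force: [-0.7, -0.3, -0.1]
opening: 0.0475
pos [0.5023 0.099  0.0328] jawyaw -1.301 z [-0.003  0.    -1.   ] open 0.0475 t 15.83 f [-0.7 -0.3 -0.1]
cm [ 0.08 -0.02  1.9 ] turn [-0.001  0.002 -0.001]
```

```bash
python3 -m jog '[[0.1,0,1.2,0,0,0,150],[0.1,0,1.7,0,0,0,150],[0.1,0,1.9,0,0,0,150],[0.1,0,1.9,0,0,0,150],[0.1,0,1.9,0,0,0,150]]'
python3 - <<'E'
from h import *
d(.503,.0994,.0138,-1.3)
E
```

```text
t: 16.25
tool_pos: [0.5038, 0.0992, 0.0144]
tool_rot: [-3.113, -0.423, 0.002]
contact_force: [0.3, -0.0, 0.1]
opening: 0.0481
pos [0.5038 0.0992 0.0144] jawyaw -1.301 z [-0.001  0.    -1.   ] open 0.0481 t 16.25 f [ 0.3 -0.   0.1]
cm [-0.07 -0.04  0.06] turn [-0.     0.001 -0.001]
```

```bash
python3 -m jog '[[0,0,0.06,0,0,0,150],[0,0,0.08,0,0,0,120],[0,0,0.08,0,0,0,80],[0,0,0.08,0,0,0,40],[0,0,0.08,0,0,0,40],[0,0,0,0,0,0,30]]'
python3 -m jog '[[0,0,-3,0,0,0,0],[0,0,-7,0,0,0,0],[0,0,-11,0,0,0,0],[0,0,-15,0,0,0,0],[4,-10,-19,0,0,0,0],[4,-14,-22,0,0,0,0],[4,-15,-24,0,0,0,0],[4,-15,-24,0,0,0,0]]'
python3 - <<'E'
from h import *
d(.615,.277,.10,-1.3)
c=calibration("wrist"); im=get_image("wrist"); cv2.imwrite("pics/w8.png",im[:,:,::-1]); np.save("w8.npy",c,allow_pickle=True)
E
```

```text
t: 16.75
tool_pos: [0.5038, 0.0992, 0.0143]
tool_rot: [-3.113, -0.423, 0.002]
contact_force: [0.4, 0.3, 0.4]
opening: 0.0754
t: 17.42
tool_pos: [0.5028, 0.2442, 0.2472]
tool_rot: [-3.113, -0.422, 0.003]
contact_force: [1.3, 1.2, -0.1]
opening: 0.0854
pos [0.5028 0.2442 0.2472] jawyaw -1.301 z [-0.002  0.    -1.   ] open 0.0854 t 17.42 f [ 1.3  1.2 -0.1]
cm [11.71 -0.17 14.7 ] turn [-0.001  0.002 -0.001]
```

View pics/w8.png

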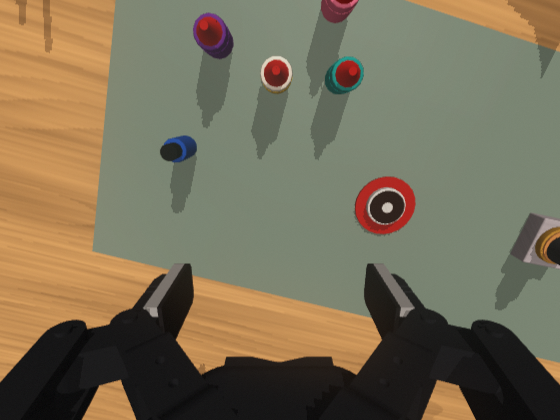

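The silver cup is centred on the felt (387,207). The white glue bottle is at (276,74), the turquoise one at (346,75), the purple at (212,35), the pink at (340,5) and the oil bottle at (178,150).

```bash
python3 - <<'E'
from h import *
c=np.load("w8.npy",allow_pickle=True).item(); B=np.array([.0005,-.0017,0]); im=cv2.imread("pics/w8.png")[:,:,::-1].copy()
f=blob(im,(0,150,80),(6,255,255),(340,160,430,250));b=blob(im,(0,0,0),(180,255,70),(360,180,415,235)); print("felt",onz(c,f[0],f[1],.004),"nick",onz(c,387.5,207.5,.015))
for n,u,v in [("white",276.5,74),("turq",345,75),("purp",211,33),("pink",339,4)]: print(n,(onz(c,u,v,.05)+B).round(4))
print("oil",(onz(c,172,152,.064)+B).round(4))
b=blob(im,(0,0,170),(180,60,255),(255,50,300,100)); print(b)
b=blob(im,(0,150,60),(6,255,255),(260,55,292,90)); print("red nozzle",b,(onz(c,b[0],b[1],.058)+B).round(4))
E
```

```text
felt [0.50498873 0.10256207 0.004     ] nick [0.50431545 0.10166856 0.015     ]
white [0.615  0.2777 0.05  ]
turq [0.6325 0.2102 0.05  ]
purp [0.6335 0.3493 0.05  ]
pink [0.6899 0.2363 0.05  ]
oil [0.5117 0.3634 0.064 ]
(np.float64(276.38695652173914), np.float64(69.15652173913044), np.int32(230), np.int32(31), np.int32(33))
red nozzle (np.float64(275.65384615384613), np.float64(72.55465587044534), np.int32(494), np.int32(24), np.int32(26)) [0.6151 0.2786 0.058 ]
```

```bash
python3 -m jog '[[11.7,-0.2,6,0,0,1.3,0],[11.7,-0.2,6,0,0,1.3,0],[11.7,-0.2,6,0,0,1.3,0],[11.7,-0.2,6,0,0,1.3,0],[11.7,-0.2,6,0,0,1.3,0],[11.7,-0.2,6,0,0,1.3,0],[11.7,-0.2,6,0,0,1.3,0],[11.7,-0.2,6,0,0,1.3,0]]'
python3 - <<'E'
from h import *
d(.615,.278,.12,0); print(get_obs()["q"].round(2))
E
```

```text
t: 18.13
tool_pos: [0.6169, 0.2839, 0.194]
tool_rot: [-2.924, 1.128, -0.001]
contact_force: [-0.5, -0.4, 0.1]
opening: 0.0851
pos [0.6169 0.2839 0.194 ] jawyaw -2.307 z [ 0.003  0.007 -1.   ] open 0.0851 t 18.13 f [-0.5 -0.4  0.1]
cm [0.27 0.62 7.4 ] turn [-0.006 -0.007 -2.307]
[0.32 0.2  1.52 0.01 1.41 2.63]
```

```bash
python3 -m jog '[[0.3,0.6,2,-0.006,-0.007,0.29,0],[0.3,0.6,6,-0.006,-0.007,0.29,0],[0.3,0.6,7.4,-0.006,-0.007,0.29,0],[0.3,0.6,7.4,-0.006,-0.007,0.29,0]]'
python3 - <<'E'
from h import *
d(.615,.278,.025,-2.6)
E
```

```text
t: 18.47
tool_pos: [0.6119, 0.2765, 0.1137]
tool_rot: [2.734, -1.542, -0.025]
contact_force: [-0.5, 0.0, -0.7]
opening: 0.0853
pos [0.6119 0.2765 0.1137] jawyaw -2.598 z [-0.016  0.005 -1.   ] open 0.0853 t 18.47 f [-0.5  0.  -0.7]
cm [ 0.14 -0.43  8.86] turn [0.011 0.012 0.002]
```

```bash
python3 -m jog '[[0.15,-0.45,3,0.011,0.012,0,0],[0.15,-0.45,6,0.011,0.012,0,0],[0.15,-0.45,8,0.011,0.012,0,0],[0.15,-0.45,8.8,0.011,0.012,0,0],[0.15,-0.45,8.8,0.011,0.012,0,0],[0.15,-0.45,8.8,0.011,0.012,0,0]]'
python3 - <<'E'
from h import *
d(.615,.278,.025,-2.6)
E
```

```text
t: 18.97
tool_pos: [0.6162, 0.2783, 0.0272]
tool_rot: [-2.735, 1.541, -0.002]
contact_force: [-0.0, 0.5, 0.1]
opening: 0.0853
pos [0.6162 0.2783 0.0272] jawyaw -2.597 z [ 0.002  0.001 -1.   ] open 0.0853 t 18.97 f [-0.   0.5  0.1]
cm [-0.03  0.12  0.22] turn [-0.002  0.     0.003]
```

```bash
python3 -m jog '[[0,0.1,0.2,0,0,0,90],[0,0.1,0.2,0,0,0,190],[0,0.1,0.2,0,0,0,190],[0,0.1,0.2,0,0,0,190],[0,0.1,0.2,0,0,0,190],[0,0.1,0.2,0,0,0,190],[0,0.1,0.2,0,0,0,190],[0,0.1,0.2,0,0,0,190]]' 25
python3 -m jog '[[0,0,-3,0,0,0,190],[0,0,-7,0,0,0,190],[0,0,-11,0,0,0,190],[0,0,-14,0,0,0,190],[0,0,-14,0,0,0,190]]'
python3 - <<'E'
from h import *
d(.510,-.0133,.16,-2.6)
E
```

```text
t: 19.63
tool_pos: [0.6161, 0.278, 0.0265]
tool_rot: [-2.734, 1.541, -0.003]
contact_force: [-0.2, -0.7, 6.2]
opening: 0.0333
t: 20.05
tool_pos: [0.6197, 0.2792, 0.1759]
tool_rot: [-2.725, 1.535, -0.019]
contact_force: [1.1, 0.1, 0.3]
opening: 0.0333
pos [0.6197 0.2792 0.1759] jawyaw -2.597 z [ 0.017  0.006 -1.   ] open 0.0333 t 20.05 f [1.1 0.1 0.3]
cm [19.33 24.56  1.22] turn [-0.018 -0.004  0.003]
```

```bash
python3 -m jog '[[19.3,24.6,1,-0.018,-0.004,0,190],[19.3,24.6,1,-0.018,-0.004,0,190],[19.3,24.6,1,-0.018,-0.004,0,190],[19.3,24.6,1,-0.018,-0.004,0,190],[19.3,24.6,1,-0.018,-0.004,0,190],[19.3,24.6,1,-0.018,-0.004,0,190],[19.3,24.6,1,-0.018,-0.004,0,190],[19.3,24.6,4,-0.018,-0.004,0,190]]'
python3 - <<'E'
from h import *
d(.510,-.0133,.05,-2.6)
E
```

```text
t: 20.72
tool_pos: [0.5123, -0.017, 0.1371]
tool_rot: [-2.733, 1.545, -0.016]
contact_force: [1.8, 0.1, -0.3]
opening: 0.0333
pos [ 0.5123 -0.017   0.1371] jawyaw -2.6 z [ 0.01  -0.003 -1.   ] open 0.0333 t 20.72 f [ 1.8  0.1 -0.3]
cm [-0.51  0.06  8.71] turn [-0.007 -0.008  0.   ]
```

```bash
python3 -m jog '[[-0.5,0,3,-0.007,-0.008,0,190],[-0.5,0,6,-0.007,-0.008,0,190],[-0.5,0,8.5,-0.007,-0.008,0,190],[-0.5,0,10,-0.007,-0.008,0,190],[-0.5,0,10.8,-0.007,-0.008,0,190],[-0.5,0,11,-0.007,-0.008,0,190],[-0.5,0,11,-0.007,-0.008,0,190]]'
python3 - <<'E'
from h import *
d(.510,-.0133,.0268,-2.6)
E
```

```text
t: 21.3
tool_pos: [0.5104, -0.013, 0.0264]
tool_rot: [2.735, -1.545, -0.002]
contact_force: [0.3, -0.5, -0.5]
opening: 0.0331
pos [ 0.5104 -0.013   0.0264] jawyaw -2.6 z [-0.001  0.    -1.   ] open 0.0331 t 21.3 f [ 0.3 -0.5 -0.5]
cm [ 0.    0.05 -0.04] turn [0.001 0.001 0.   ]
```

```bash
python3 -m jog '[[0,0,0,0,0,0,160],[0,0,0,0,0,0,120],[0,0,0,0,0,0,70],[0,0,0,0,0,0,20],[0,0,0,0,0,0,0],[0,0,0,0,0,0,0],[0,0,0,0,0,0,0]]'
python3 -m jog '[[0,0,-3,0,0,0,0],[0,0,-7,0,0,0,0],[0,0,-11,0,0,0,0],[0,0,-15,0,0,0,0],[0,0,-17,0,0,0,0],[0,0,-17,0,0,-0.2,0],[0,0,-17,0,0,-0.4,0],[0,0,-17,0,0,-0.4,0]]'
python3 - <<'E'
from h import *
d(.50,-.35,.2,-1.45)
E
```

```text
t: 21.88
tool_pos: [0.5105, -0.013, 0.0266]
tool_rot: [2.735, -1.546, -0.001]
contact_force: [-0.1, 0.2, -0.3]
opening: 0.0854
t: 22.55
tool_pos: [0.511, -0.0131, 0.1976]
tool_rot: [-2.978, 1.0, -0.001]
contact_force: [-0.5, 0.6, 0.1]
opening: 0.0852
pos [ 0.511  -0.0131  0.1976] jawyaw -2.218 z [ 0.001 -0.    -1.   ] open 0.0852 t 22.55 f [-0.5  0.6  0.1]
cm [19.45 27.53 -0.24] turn [-0.    -0.001 -0.768]
```

```bash
python3 -m jog '[[19.4,27.5,0,0,0,-0.77,0],[19.4,27.5,0,0,0,-0.77,0],[19.4,27.5,0,0,0,-0.77,0],[19.4,27.5,0,0,0,-0.77,0],[19.4,27.5,0,0,0,-0.77,0],[19.4,27.5,0,0,0,-0.77,0],[19.4,27.5,0,0,0,-0.77,0],[19.4,27.5,0,0,0,-0.77,0]]'
python3 - <<'E'
from h import *
d(.532,-.382,.06,-1.45)
c=calibration("wrist"); im=get_image("wrist"); cv2.imwrite("pics/w9.png",im[:,:,::-1])
p,R,o=tool()
b=blob(im,(5,200,150),(18,255,255),(100,0,460,260)); print("jar",b,onz(c,b[0],b[1],.04)+R[:,1]*.0018)
E
```

```text
t: 23.22
tool_pos: [0.5002, -0.3277, 0.1975]
tool_rot: [3.135, 0.197, 0.002]
contact_force: [0.1, 0.1, 0.1]
opening: 0.0852
pos [ 0.5002 -0.3277  0.1975] jawyaw -1.445 z [ 0.001 -0.    -1.   ] open 0.0852 t 23.22 f [0.1 0.1 0.1]
cm [ 2.46  5.78 13.76] turn [ 0.    -0.001  0.005]
jar (np.float64(345.796218487395), np.float64(171.5406162464986), np.int32(1428), np.int32(43), np.int32(44)) [ 0.53251075 -0.39008974  0.04001116]
```

View pics/w9.png

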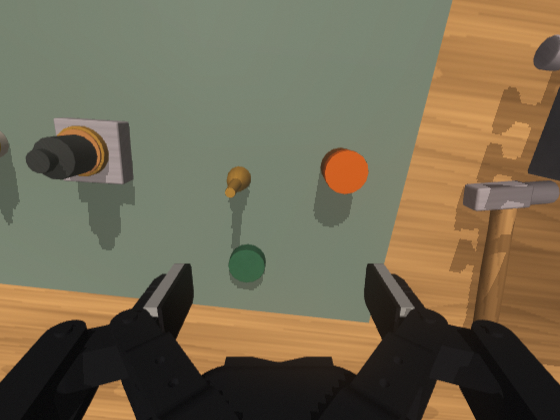

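The jar's cap is at (346,171), and the mouthpiece (237,181) and tin (247,263) stand clear of the jaw path.

```bash
python3 - <<'E'
from h import *
d(.5322,-.387,.03,-1.45)
E
python3 -m jog '[[2.4,6.3,5,0,0,0,0],[2.4,6.3,9,0,0,0,0],[2.4,6.3,12,0,0,0,0],[2.4,6.3,15,0,0,0,0],[2.4,6.3,16,0,0,0,0],[2.4,6.3,16,0,0,0,0],[2.4,6.3,16,0,0,0,0]]'
python3 - <<'E'
from h import *
d(.5322,-.387,.03,-1.45)
E
```

```text
pos [ 0.4993 -0.3347  0.1977] jawyaw -1.453 z [ 0.001 -0.006 -1.   ] open 0.0856 t 23.27 f [-4.5 -3.3  0.3]
cm [ 2.65  5.48 16.81] turn [ 0.006 -0.    -0.003]
t: 23.85
tool_pos: [0.5298, -0.3946, 0.0366]
tool_rot: [3.133, 0.184, -0.003]
contact_force: [0.3, -0.0, 0.4]
opening: 0.0855
pos [ 0.5298 -0.3946  0.0366] jawyaw -1.453 z [-0.002 -0.004 -1.   ] open 0.0855 t 23.85 f [ 0.3 -0.   0.4]
cm [ 0.33 -0.73  0.65] turn [ 0.003  0.002 -0.003]
```

```bash
python3 -m jog '[[0.3,-0.7,0.3,0.003,0.002,0,0],[0.3,-0.7,0.65,0.003,0.002,0,0],[0.3,-0.7,0.65,0.003,0.002,0,80],[0.3,-0.7,0.65,0.003,0.002,0,170],[0.3,-0.7,0.65,0.003,0.002,0,170],[0.3,-0.7,0.65,0.003,0.002,0,170],[0.3,-0.7,0.65,0.003,0.002,0,170],[0.3,-0.7,0.65,0.003,0.002,0,170]]' 25
python3 -m jog '[[0,0,0,0,0,0,170],[0,0,-3,0,0,0,170],[0,0,-7,0,0,0,170],[0,0,-11,0,0,0,170],[0,0,-14,0,0,0,170],[0,0,-14,0,0,0,170]]'
python3 - <<'E'
from h import *
d(.592,-.121,.17,-1.45)
p,R,o=tool(); c=calibration("wrist"); im=get_image("wrist"); cv2.imwrite("pics/w10.png",im[150:400,100:460,::-1])
b=blob(im,(5,200,120),(18,255,255),(150,200,420,400)); print(b,(onz(c,b[0],b[1],p[2]+.01)-p)@R)
E
```

```text
t: 24.52
tool_pos: [0.5326, -0.3879, 0.0314]
tool_rot: [3.134, 0.184, 0.002]
contact_force: [-0.3, 1.4, 5.6]
opening: 0.0429
t: 25.02
tool_pos: [0.5356, -0.3905, 0.1805]
tool_rot: [3.124, 0.184, 0.017]
contact_force: [0.4, -1.5, 0.7]
opening: 0.0428
pos [ 0.5356 -0.3905  0.1805] jawyaw -1.453 z [ 0.012 -0.011 -1.   ] open 0.0428 t 25.02 f [ 0.4 -1.5  0.7]
cm [  8.76 -26.12   0.82] turn [ 0.012 -0.01  -0.003]
(np.float64(278.4180518617021), np.float64(279.4441489361702), np.int32(6016), np.int32(88), np.int32(87)) [ 0.00403086 -0.00219588 -0.00998718]
```

View pics/w10.png

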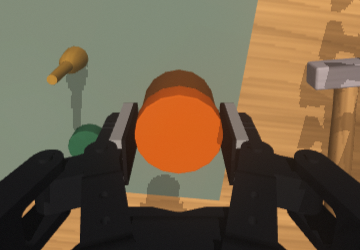

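The jar is held upright by its cap.

```bash
python3 -m jog '[[8.6,-26.1,1,0.012,-0.01,0,170],[8.6,-26.1,1,0.012,-0.01,0,170],[8.6,-26.1,1,0.012,-0.01,0,170],[8.6,-26.1,1,0.012,-0.01,0,170],[8.6,-26.1,1,0.012,-0.01,0,170],[8.6,-26.1,1,0.012,-0.01,0,170],[8.6,-26.1,1,0.012,-0.01,0,170],[8.6,-26.1,1,0.012,-0.01,0,170]]'
python3 - <<'E'
from h import *
d(.590,-.121,.06,-1.45)
E
```

```text
t: 25.73
tool_pos: [0.5883, -0.1152, 0.1619]
tool_rot: [-3.129, -0.192, 0.012]
contact_force: [-0.5, 0.5, -0.8]
opening: 0.0427
pos [ 0.5883 -0.1152  0.1619] jawyaw -1.448 z [-0.008  0.006 -1.   ] open 0.0427 t 25.73 f [-0.5  0.5 -0.8]
cm [ 0.17  0.67 10.18] turn [-0.007  0.007  0.002]
```

```bash
python3 -m jog '[[0.2,0.6,0,-0.007,0.007,0,170],[0.2,0.6,3,-0.007,0.007,0,170],[0.2,0.6,6,-0.007,0.007,0,170],[0.2,0.6,9,-0.007,0.007,0,170],[0.2,0.6,11.5,-0.007,0.007,0,170],[0.2,0.6,12.3,-0.007,0.007,0,170],[0.2,0.6,12.6,-0.007,0.007,0,170],[0.2,0.6,12.8,-0.007,0.007,0,170]]'
python3 - <<'E'
from h import *
d(.590,-.121,.0318,-1.45)
E
```

```text
t: 26.4
tool_pos: [0.5899, -0.1211, 0.0335]
tool_rot: [-3.136, -0.191, 0.0]
contact_force: [1.1, -0.2, -0.7]
opening: 0.0429
pos [ 0.5899 -0.1211  0.0335] jawyaw -1.449 z [-0.  0. -1.] open 0.0429 t 26.4 f [ 1.1 -0.2 -0.7]
cm [ 0.01 -0.01  0.17] turn [-0.     0.     0.001]
```

```bash
python3 -m jog '[[0,0,0.15,0,0,0,170],[0,0,0.2,0,0,0,170],[0,0,0.2,0,0,0,170],[0,0,0.2,0,0,0,120],[0,0,0.2,0,0,0,70],[0,0,0.2,0,0,0,40],[0,0,0.2,0,0,0,40],[0,0,0.2,0,0,0,40]]'
python3 -m jog '[[0,0,-3,0,0,0,40],[0,0,-7,0,0,0,40],[0,0,-11,0,0,0,40],[0,0,-15,0,0,0,40],[0,0,-19,0,0,0,40],[-5,0,-23,0,0,0,40],[-9,0,-24,0,0,0,40],[-12,0,-24,0,0,0,40]]'
python3 -m jog '[[-8,0,-1,0,0,0,0],[-8,0,-1,0,0,0,0],[-8,0,-1,0,0,0,0],[-8,0,-1,0,0,0,0]]'
python3 - <<'E'
from h import *
d(.43,-.12,.28,-1.45)
c=calibration("wrist"); im=get_image("wrist"); cv2.imwrite("pics/w11.png",im[:,:,::-1]); np.save("w11.npy",c,allow_pickle=True)
t=get_image("top"); cv2.imwrite("pics/t11.png",t[:,:,::-1]); s=get_image("side"); cv2.imwrite("pics/s11.png",s[:,:,::-1])
E
```

```text
t: 27.07
tool_pos: [0.5901, -0.121, 0.0318]
tool_rot: [3.136, 0.191, 0.0]
contact_force: [0.2, 0.4, 0.9]
opening: 0.072
t: 27.73
tool_pos: [0.4792, -0.1351, 0.2747]
tool_rot: [3.133, 0.193, 0.009]
contact_force: [-0.4, 0.1, 0.3]
opening: 0.0718
t: 28.07
tool_pos: [0.399, -0.1452, 0.2855]
tool_rot: [3.131, 0.19, 0.014]
contact_force: [-0.1, -0.2, -0.8]
opening: 0.0852
pos [ 0.399  -0.1452  0.2855] jawyaw -1.45 z [ 0.009 -0.005 -1.   ] open 0.0852 t 28.07 f [-0.1 -0.2 -0.8]
cm [ 3.38 -2.13  0.56] turn [ 0.006 -0.009  0.   ]
```

View pics/w11.png

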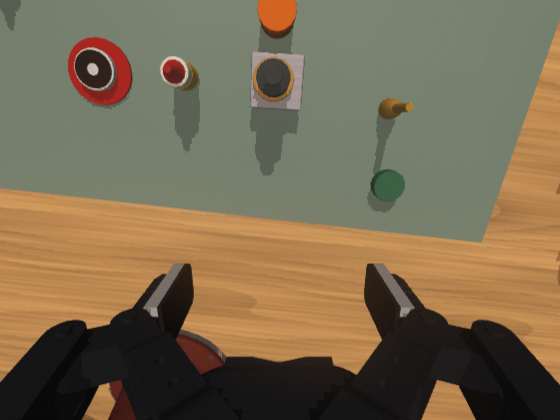

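View pics/s11.png

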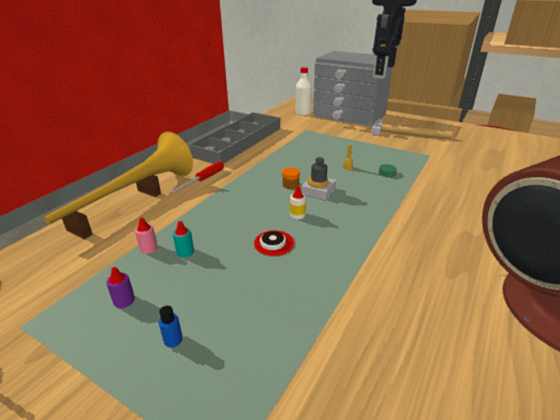

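All the objects stand as intended. In the wrist view the weight and cup are on the block at (275,79), the jar is behind it at (277,12), the bottle is at (176,72) and the silver cup is on the felt at (95,69). One numeric check before I hand in.

```bash
python3 - <<'E'
from h import *
c=calibration("top"); im=cv2.imread("pics/t11.png")[:,:,::-1].copy()
bl=np.array([.5175,-.126]); fe=np.array([.503,.0994]); yv=(fe-bl)/np.linalg.norm(fe-bl); xv=np.array([yv[1],-yv[0]])
def rep(n,lo,hi,X,z,r=22):
    u,v=proj(c,np.array([*X,z])); u=int(u);v=int(v); b=blob(im,lo,hi,(u-r,v-r,u+r,v+r))
    if b: P=onz(c,b[0],b[1],z)[:2]; print(n,np.round(b,1),P.round(4),"block frame",((P-bl)@xv).round(4),((P-bl)@yv).round(4),"from felt",np.linalg.norm(P-fe).round(4))
    else: print(n,"none")
rep("jarcap",(5,180,80),(18,255,255),(.592,-.121),.04,15)
rep("nozzle",(0,150,60),(6,255,255),(.51,-.0133),.058,12)
rep("nickpad",(0,0,0),(180,255,70),fe,.015,14)
rep("brass",(8,100,80),(25,255,255),bl,.034,15)
rep("weight",(0,0,0),(180,110,80),bl,.06,17)
rep("mouth(.5013,-.2691)",(10,100,40),(28,255,255),(.5013,-.2691),.05,14)
rep("tin(.4037,-.2967)",(60,100,30),(90,255,255),(.4037,-.2967),.018,17)
rep("oil(.5089,.3626)",(100,150,30),(125,255,255),(.5089,.3626),.03,18)
w=np.load("w11.npy",allow_pickle=True).item(); print("wrist knob",onz(w,275,76,.088),"cup",onz(w,273,80,.034),"bottle tip",onz(w,173,70,.06),"jar",onz(w,277,10,.04))
E
```

```text
jarcap [346. 198. 308.  19.  21.] [ 0.5886 -0.1181] block frame 0.0715 0.0033 from felt 0.2338
nozzle [295.9 231.1  91.   11.   11. ] [ 0.5106 -0.0105] block frame 0.0005 0.1157 from felt 0.1101
nickpad [246.2 234.8 228.   19.   19. ] [0.5051 0.101 ] block frame 0.0022 0.2273 from felt 0.0026
brass [343.9 231.6 133.   22.   23. ] [ 0.5152 -0.1145] block frame -0.0015 0.0117 from felt 0.2142
weight [349.7 229.5 248.   18.   18. ] [ 0.5166 -0.1237] block frame -0.0007 0.0024 from felt 0.2235
mouth(.5013,-.2691) [411. 239.   1.   1.   1.] [ 0.5008 -0.2541] block frame -0.0248 -0.1268 from felt 0.3535
tin(.4037,-.2967) none
oil(.5089,.3626) [128.4 229.4 143.   19.   14. ] [0.5089 0.3626] block frame 0.0228 0.4882 from felt 0.2633
wrist knob [ 0.51461862 -0.12642326  0.088     ] cup [ 0.51648178 -0.12344328  0.034     ] bottle tip [ 0.51051016 -0.01342688  0.06      ] jar [ 0.58735542 -0.11981192  0.04      ]
```

```bash
python3 -c "
from station import *
print(get_obs()['t'],finish_job())"
```

```text
the job is handed in; nothing more can be done
28.2167 None
```

I handed the job in at 28.2 s of the 112 s allowed, with all five pieces placed and the gripper clear of everything. The station gives no verdict, so these are my own last checks from the top, wrist and side pictures:

| Item | Last check | Limit |
|---|---|---|
| Brass cup on steel block | about 3–4 mm from the block's centre | 12 mm |
| Weight on brass cup | upright, about 4 mm or less from the cup's centre | 10 mm |
| Silver cup on red felt | about 3 mm from the felt's centre, pad up | 15 mm |
| Glue bottle | about 1 mm off the block–felt line, roughly 116 mm from the block and 110 mm from the felt | 18 mm off the line, under 127 mm from each |
| Shellac jar | about 71 mm behind the block's centre, 3 mm sideways | 58–92 mm back, 18 mm sideways |

- **Bottle choice:** I used the white bottle with the yellow band. The pink, purple and turquoise look-alikes were left alone.
- **Bystanders:** The oil bottle measured exactly where it started. The arm hid the mouthpiece and tin from the top camera at the end, so that numeric check failed. The side and wrist pictures show both still standing, and the side view shows them where they started.
- **Disagreement:** The last top-view reading put the brass cup 11.7 mm off, but the weight covered most of it and the arm may also have been in the way. I took the figure from the wrist views instead.

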